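Release a ratchet bench press: free the pawl, throw it over, wind the lever back

ROBOT

A 6-joint arm with a two-finger parallel gripper is mounted at the origin on the work surface; the furniture and walls round the work are solid. World frame = base frame: x ahead of the robot, y to its left, z up, the work surface at z = 0. Lengths are in m, angles in rad, forces in N, time in s.
With the tool pointing down it reaches from about 0.35 to 0.775 m from the base axis. Payload 7.3 kg.
Tool frame: the origin (TCP) lies at the very end of the fingers, on their centre line; the grasp point (between the pads) lies 19 mm behind it; z points along the fingers, y is the line along which they close (so a half turn about z gives the same grasp; the last joint's range is limited). The gripper opens to 92 mm and grips with 3 to 60 N. Pads are 19 mm wide; open, the fingers measure 130 mm over their backs; the gripper's body (75 mm by 190 mm) begins 47 mm behind the grasp point.
Start: joints at [-1.366, 0.342, 1.524, -0, 1.275, -0.146], TCP at [0.18, -0.493, 0.227] pointing down, gripper open.
Joint ranges: [-2.53, 2.53], [-0.77, 2.02], [0.04, 2.7], [-1, 4.14], [0.28, 2.66], [-3.11, 3.11]. Speed limits (rad/s): [2.57, 2.57, 3.14, 3.14, 3.14, 3.14].

INTERFACE

Orientations are given as [roll, pitch, yaw] about the fixed x, y, z axes, in that order (R = Rz(yaw) Ry(pitch) Rx(roll)).
In Python, from cell import observe, read_camera, get_calibration, hand_in, search_frame gives the robot as it stands.
- The arm moves only by the tool step_arm, never from a script. Its argument "commands" is a list of rows, each an object with "translation": the shift along the tool's x, y, z in mm, a list of three; "roll": the turn about the tool's z in rad. In form: [{"translation": [x, y, z], "roll": roll}, ...]. A call has 1 to 20 rows; each row shifts and turns the commanded pose from where the row before left it, along the tool's axes as they then stand; what a row does not reach is not made up. A row lasts 1/12 s, in which the tool goes at most 41.7 mm and 7.16 degrees, less where a joint would pass 70% of its speed; a pose out of reach is approached as far as the arm can. A call is refused whole if a number of a shift passes 41.7 or a number of a turn 0.125, either way. A call with a gripper value outside its range is refused whole. "fingers" is the opening, from 0 (shut) to 1 (fully open), set as the call begins (left out, the last holds). The fingers move at their own pace and stop on an object; "grip_force" is the grip in N (left out, the last holds). Time passes only in rows, so rows that do not move let the fingers close. It gives the time, the measured TCP pose, the force, the opening and the grip force at its end, in the units of the state.
- observe(): the state, without advancing time (a new reading comes with each control period).
- read_camera(name): name is "scene" or "top" or "wrist"; returns the picture (400x640x3 uint8, red, green, blue); there is no depth.
- get_calibration(name): a dict with "camera_matrix" (3x3 intrinsics, pixels), "dist_coeffs" ([k1, k2, p1, p2, k3] as OpenCV has them; the pictures are not rectified), "world_from_camera" (4x4, takes a point from camera to world coordinates). Camera axes: x right, y up, looking along -z (the intrinsics and any distortion apply to the point x, -y, -z); pixel columns grow to the right and rows downward; lengths in m; the calibration is good to about 2 mm. A picture is of the moment at which its call begins: read the wrist's pose just before it. get_calibration takes no time and is no camera call; for the wrist camera it gives the pose at the moment of the call.
- hand_in(): hands the job in; it is judged then, once.
Trained networks look in the newest picture that a camera, given by its name, has taken for a name from the list of things; names that differ only in an ending like _2 or _b are one class to them, and where a whole thing is asked for, a point or a joint stands for the part that bears it (a point fixed in the world has none). Each returns a list of dicts, best first, with "confidence" (0 to 1); they miss things now and then, are a little off and sometimes report something else, mostly with a low value. They report only what shows in the picture. A call takes as long as a camera call.
- search_frame(camera, name): "at" ([x, y, z] in m, in world coordinates, good to about 4 mm: the middle of the surface that is visible of it).
The state is a dict: "time": time; "qpos": joint angles; "qvel": joint speeds; "joint_efforts": joint torques, N m; "tool_pos": TCP position; "tool_rot": TCP orientation; "contact_force": force on the tool from outside, world axes, zero at the start; "torque": the same for the moment, N m; "opening": finger opening in m; "grip_force": force on a finger pad.
Only numpy, scipy, OpenCV 4.12 (cv2) and the standard library are available. Lean on these libraries where they do the work, as an engineer would, in place of code of your own. Each camera call takes 0.05 s, during which the arm holds its last target. There are 200 camera calls.

TASK

Open the small ratchet press so that the plaster cast under it is free: lift the holding pawl by its pin, throw it over onto its rest, and wind the crank lever back over the top to the left until the ram comes gently up against its stop. If the pawl sits tight in its tooth, do not wrench it: first ease the lever a few degrees further down to the right, only until the pawl lets go, for the cast cracks if it is pressed much harder. Leave the cast standing where it is and the other things alone.

Things in the scene. Friction and masses are not known exactly. Their poses are not given: they have to be found in the camera images.
- press: Grey cast-iron C-frame bench press, fixed to the worktop, 195 mm wide, 130 deep, 185 high. Origin: underside centre; x to the back, y to the robot's left, z up. Column at the left, bed 22 mm high. Head's front face at x -5, z 115 to 185, y -52 to +105. Shaft along x through y 0, z 150: 'clockwise' means as seen from the robot's side (-x).
- wheel: Steel ratchet wheel (72 mm, 12 teeth, press x -11 to -21) with its hub and clamping collar (34 mm, to x -52); origin on the shaft axis at x 0, y 0, z 150 of the press. It runs stiffly (0.8 N m) and stays where it is left. Clockwise lowers the ram, counter-clockwise raises it, 12 mm per rad. It starts 0 to 0.08 rad clockwise of the angle where its tooth bears on the pawl.
- handle (a point): Middle (press x -70) of the black revolving grip, a barrel 22 mm thick, 48 long, standing out towards the robot (press x -46 to -94) from the end of the lever rod (10 mm, at x -40), 110 mm from the shaft axis; spins freely. The rod is clamped on the hub; it starts to the right, 24 to 41 degrees above level. The ram stops 1.40 rad counter-clockwise of where the tooth bears.
- pawl: Steel holding pawl above the wheel, in its plane; pivots about an axis along x through its origin (press y +56, z 184), nose pointing right into the wheel. The teeth are undercut: the nose comes out freely only when the wheel stands 0.062 rad (3.5 degrees) or more clockwise of bearing on it. Falls by its weight; past upright it falls left onto its rest, turned 130 degrees.
- pawl_pin (a point): Polished lifting pin of the pawl, 10 mm thick, 30 long along press x, with a 13 mm end disc; this point is its middle, at press x -37, 36 mm right of the pivot and 4 above it while the pawl lies in the tooth. Thrown over onto its rest, it lies 26 mm left of the pivot and 25 above it (press y +82).
- ram: Square steel ram, 22 mm, racked to the shaft; carries the sprung platen (60 mm disc with rubber face, spring 30 N/mm). z of its origin in the press frame: 0 as built, +16.8 mm fully up, where its collar meets the head. The platen presses the cast with 16 N where the tooth bears on the pawl; each 0.01 rad clockwise adds 3.3 N; the cast cracks at 49 N (0.1 rad).
- cast: White plaster dental cast, 56 x 68 x 32 mm, 0.15 kg, standing on the press bed under the platen; origin at its underside centre.
- mate_cast: Bystander: yellow stone dental cast, 56 x 68 x 32 mm, in front of the press; origin at its underside centre.
- wax_jar: Bystander: white jar with a black lid, 61 mm wide, 62 high, right of the press; origin at its underside centre.
- timer: Bystander: white bench timer, 52 x 66 x 64 mm, behind the press at the right; origin at its underside centre.
- hinge_articulator: Bystander: brass hinge articulator, 101 x 51 x 56 mm, right of the press at the front; origin at its underside centre.

How it is judged:
By the outcome, as a careful person would: the job done as asked, in the order asked, and still so for the second after the job is handed in, with the robot touching nothing.
It also fails if it takes over 72 s, if anything falls off the work surface, if the arm or the gripper's body presses on something with over 40 N, if the wrist force passes 120 N, or if a joint passes its speed limit or range.

## Working session

There is one attempt and no reset: what is moved stays moved. The work goes in short steps, Python scripts to look and compute and a tool call to move; the robot and the scene stay as the last step left them, time stands still between calls to the robot, and variables do not carry over. Pictures are saved under pics/ and viewed, at most 10 in all, crops included, and the job is handed in when it is done.

Besides the shell and the picture viewer there is one more tool, called after "Emit:" as name([rows], argument=value, ...), one row to a line, values as JSON. step_arm: Moves the arm, as the interface text tells. Its arguments: {"type":"object","properties":{"commands":{"type":"array"},"fingers":{"type":"number"},"grip_force":{"type":"number"}},"required":["commands"]}

```bash
mkdir -p pics; ls
python3 - <<'E'
from cell import *
import cv2
s=observe();print(s)
for c in ["scene","top"]:
    im=read_camera(c);cv2.imwrite(f"pics/{c}0.png",im[:,:,::-1])
    for n in ["press","wheel","handle","pawl","pawl_pin","ram","cast","mate_cast","wax_jar","timer","hinge_articulator"]:
        r=search_frame(c,n);print(c,n,[(x["at"],x["confidence"]) for x in r[:2]])
    print(get_calibration(c))
E
```

```text
pics
{'time': 0.0, 'qpos': array([-1.36600017e+00,  3.42730650e-01,  1.52500138e+00, -4.60514116e-06,
        1.27540890e+00, -1.45973979e-01]), 'qvel': array([-0.00120203, -0.00072936,  0.00058876,  0.00048908, -0.00107116,
        0.00192548]), 'joint_efforts': array([ 1.96062079e-03, -4.31241846e+01, -2.44218868e+01,  7.18629034e-02,
        5.58485300e-02, -1.37355751e-04]), 'tool_pos': array([ 0.18035054, -0.49262057,  0.22604631]), 'tool_rot': array([-3.14006020e+00, -2.20849653e-04,  3.50771314e-01]), 'contact_force': array([ 0.05007476,  0.06808691, -0.18137811]), 'torque': array([-0.03731992,  0.00596698, -0.03369734]), 'grip_force': 0.0, 'opening': 0.09160731018024133}
scene press [([0.5285, 0.029, 0.0647], 0.91)]
scene wheel [([0.4845, 0.0261, 0.1726], 0.68)]
scene handle [([0.4379, -0.0297, 0.2201], 0.58), ([0.5436, 0.0059, 0.0718], 0.5)]
scene pawl [([0.522, 0.077, 0.1883], 0.44)]
scene pawl_pin [([0.5205, 0.0732, 0.1877], 0.62)]
scene ram [([0.5408, 0.0045, 0.072], 0.86)]
scene cast [([0.4375, -0.0288, 0.2179], 0.75), ([0.5311, 0.0042, 0.04], 0.53)]
scene mate_cast []
s
[... 1056 characters left out ...]
[0.6167, -0.2465, 0.0611], 0.83), ([0.5462, 0.0195, 0.1968], 0.35)]
top timer [([0.7163, -0.1829, 0.0539], 0.63)]
top hinge_articulator [([0.4283, -0.2496, 0.0516], 0.67)]
{'camera_matrix': array([[362.57559331,   0.        , 310.9989167 ],
       [  0.        , 362.57559331, 200.34136084],
       [  0.        ,   0.        ,   1.        ]]), 'dist_coeffs': array([-0.03919789,  0.        ,  0.        ,  0.        ,  0.        ]), 'world_from_camera': array([[ 0.02388989,  0.98818221, -0.15141071,  0.3780713 ],
       [-0.99939139,  0.02745754,  0.02151567, -0.03905073],
       [ 0.02541877,  0.15080455,  0.98823675,  1.15475314],
       [ 0.        ,  0.        ,  0.        ,  1.        ]])}
```

View pics/scene0.png

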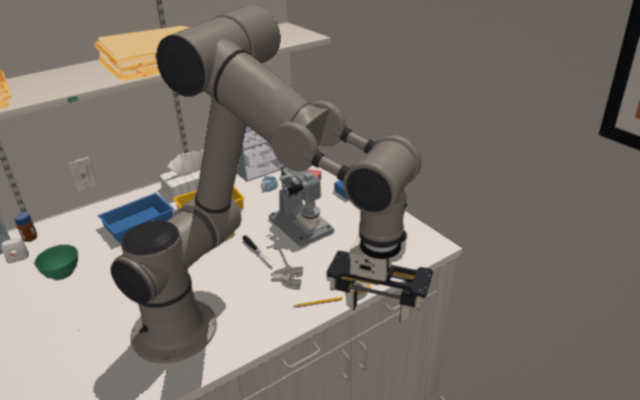

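View pics/top0.png

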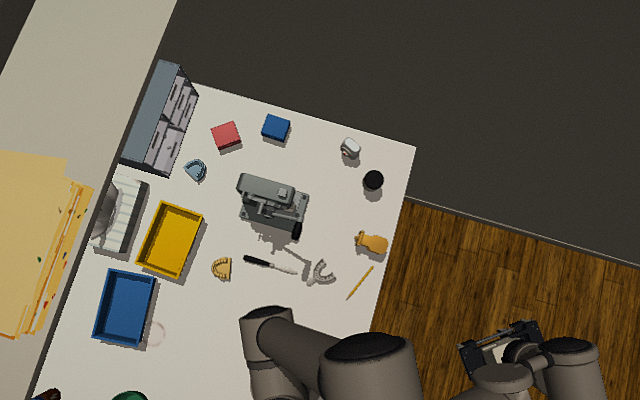

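The scene view shows the press near pixel (300,205), partly hidden behind the arm. The top view shows the press at (270,200) with the black handle at (297,230), and the bystanders are clear of it. I'll get the wrist camera over the press.

Emit:
step_arm([
  {"translation":[0,0,-25],"roll":0.107},
  {"translation":[0,0,-25],"roll":0.107},
  {"translation":[0,0,-25],"roll":0.107},
  {"translation":[0,0,-25],"roll":0.107},
  {"translation":[0,0,-25],"roll":0.107},
  {"translation":[0,0,-25],"roll":0.107},
  {"translation":[0,0,-25],"roll":0.107},
  {"translation":[0,-38,0],"roll":0},
  {"translation":[0,-38,0],"roll":0},
  {"translation":[0,-38,0],"roll":0},
  {"translation":[0,-38,0],"roll":0},
  {"translation":[0,-38,0],"roll":0},
  {"translation":[0,-38,0],"roll":0},
  {"translation":[0,-38,0],"roll":0},
  {"translation":[0,-38,0],"roll":0},
  {"translation":[0,-38,0],"roll":0},
  {"translation":[0,-38,0],"roll":0},
  {"translation":[0,-38,0],"roll":0},
  {"translation":[0,0,0],"roll":0},
], fingers=0.33, grip_force=5)

```text
time: 2.78
tool_pos: [0.3439, -0.1021, 0.4022]
tool_rot: [-3.139, -0.001, -0.39]
contact_force: [-0.0, -0.2, -0.2]
opening: 0.0307
grip_force: 0.0
```

Run:
```python
from cell import *
import cv2
s=observe();print(s["tool_pos"],s["tool_rot"],s["opening"],s["time"])
print(get_calibration("wrist"))
im=read_camera("wrist");cv2.imwrite("pics/w1.png",im[:,:,::-1])
for c in ["wrist","top"]:
    if c=="top": im=read_camera(c);cv2.imwrite("pics/t1.png",im[:,:,::-1])
    for n in ["press","wheel","handle","pawl","pawl_pin","ram"]:
        r=search_frame(c,n);print(c,n,[(x["at"],x["confidence"]) for x in r[:2]])
```

```text
[ 0.34389209 -0.1020933   0.40217357] [-3.13904103e+00 -1.25139819e-03 -3.89615448e-01] 0.030726952467438756 2.7833
{'camera_matrix': array([[336.77545093,   0.        , 318.54301803],
       [  0.        , 336.77545093, 199.56365497],
       [  0.        ,   0.        ,   1.        ]]), 'dist_coeffs': array([-0.0066261,  0.       ,  0.       ,  0.       ,  0.       ]), 'world_from_camera': array([[-0.38040107,  0.89129626,  0.24675089,  0.41078842],
       [-0.92481857, -0.36592456, -0.10397038, -0.12943039],
       [-0.00237621, -0.26775025,  0.96348542,  0.56131519],
       [ 0.        ,  0.        ,  0.        ,  1.        ]])}
wrist press [([0.5355, 0.0405, 0.1878], 0.89)]
wrist wheel [([0.4826, 0.0234, 0.1816], 0.9)]
wrist handle [([0.4418, -0.0282, 0.2198], 0.97)]
wrist pawl [([0.5261, 0.0787, 0.1894], 0.71)]
wrist pawl_pin [([0.52, 0.0782, 0.1863], 0.92)]
wrist ram [([0.4394, -0.026, 0.2187], 0.74), ([0.5411, 0.0142, 0.0695], 0.6)]
top press [([0.5293, 0.0527, 0.1768], 0.85)]
top wheel [([0.4814, 0.021, 0.1803], 0.81)]
top handle [([0.4411, -0.0214, 0.2215], 0.55)]
top pawl [([0.523, 0.0782, 0.1891], 0.54)]
top pawl_pin []
top ram [([0.5493, 0.0196, 0.1961], 0.5)]
```

View pics/w1.png

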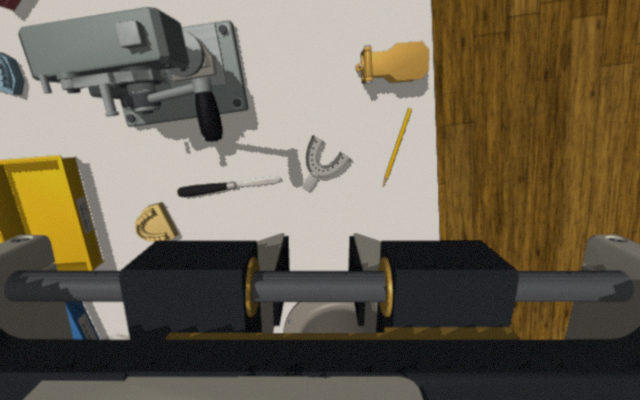

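The wrist view shows the press at upper left, the black handle from (200,90) to (215,138), the pin near (110,105), and the bed's right edge from (233,20) to (247,108). I'll go closer for accuracy.

Emit:
step_arm([
  {"translation":[-6,-36,0],"roll":0},
  {"translation":[-6,-36,0],"roll":0},
  {"translation":[-6,-36,0],"roll":0},
  {"translation":[0,0,35],"roll":0},
  {"translation":[0,0,35],"roll":0},
  {"translation":[0,0,0],"roll":0},
])

```text
time: 3.98
tool_pos: [0.364, 0.0004, 0.3258]
tool_rot: [3.139, 0.013, -0.396]
contact_force: [-0.8, -0.2, -1.3]
opening: 0.0304
grip_force: 0.0
```

Run:
```python
from cell import *
import cv2,json
s=observe();print(s["tool_pos"],s["tool_rot"],s["opening"],s["time"])
c=get_calibration("wrist"); json.dump({k:v.tolist() for k,v in c.items()},open("w2.json","w"))
im=read_camera("wrist");cv2.imwrite("pics/w2full.png",im[:,:,::-1])
cv2.imwrite("pics/w2.png",cv2.resize(im[:230,100:500,::-1],None,fx=2,fy=2,interpolation=cv2.INTER_CUBIC))
for n in ["press","wheel","handle","pawl","pawl_pin"]:
        r=search_frame("wrist",n);print(n,[(x["at"],x["confidence"]) for x in r[:2]])
```

```text
[3.63986192e-01 3.50789577e-04 3.25757318e-01] [ 3.13897509  0.01281171 -0.39603503] 0.030388796554166944 3.9833
press [([0.5234, 0.0559, 0.1829], 0.77)]
wheel [([0.4844, 0.0183, 0.185], 0.86)]
handle [([0.4457, -0.0266, 0.2173], 0.68)]
pawl [([0.5218, 0.0811, 0.1915], 0.75), ([0.522, 0.0062, 0.0402], 0.21)]
pawl_pin [([0.5235, 0.0789, 0.1864], 0.63), ([0.5275, 0.0073, 0.0704], 0.44)]
```

View pics/w2.png

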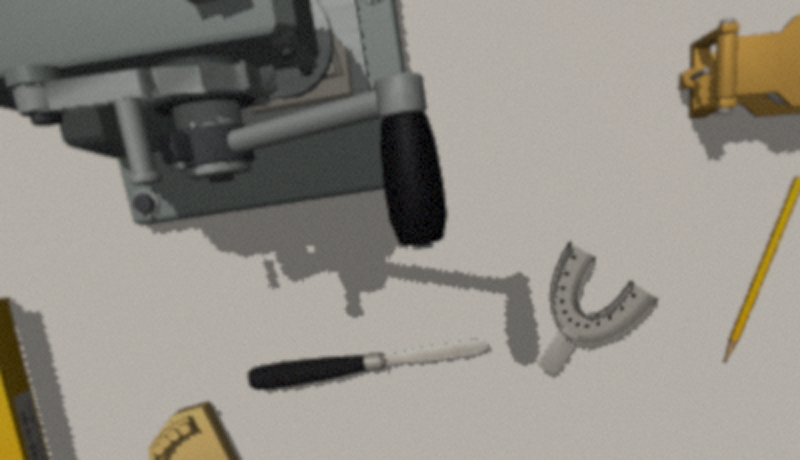

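```bash
cat > fit.py <<'E'
import json,numpy as np,cv2
from scipy.optimize import least_squares
def proj(P,c):
    T=np.linalg.inv(np.array(c["world_from_camera"])); q=np.asarray(P)@T[:3,:3].T+T[:3,3]
    q=q*[1,-1,-1]
    return cv2.projectPoints(q,np.zeros(3),np.zeros(3),np.array(c["camera_matrix"]),np.array(c["dist_coeffs"]))[0][:,0]
def pts(p):
    px,py,yaw,a=p; h=lambda x:[x,-.110*np.cos(a),.15+.110*np.sin(a)]
    L=np.array([h(-.094),h(-.046),[-.052,.02,.188],[-.024,.02,.188],[-.052,0,.15],[-.065,.0975,.022],h(-.07)])
    c,s=np.cos(yaw),np.sin(yaw)
    return L@np.array([[c,s,0],[-s,c,0],[0,0,1]])+[px,py,0]
if __name__=="__main__":
    c=json.load(open("w2.json"))
    px=np.array([[418,236],[404,114],[147,174],[129,102],[222,168],[136,216]])/2+[100,0]
    w=np.array([1,1,1,1,.7,.7])[:,None]
    f=lambda p:((proj(pts(p)[:6],c)-px)*w).ravel()
    r=least_squares(f,[.53,.03,-.3,.55]);print(r.x,np.degrees(r.x[2:]));print((f(r.x).reshape(-1,2)).round(1))
    print(pts(r.x).round(4)); np.save("fit.npy",r.x)
E
python3 fit.py
```

```text
[ 0.53569653  0.04639478 -0.26224639  0.6067918 ] [-15.02561111  34.76660905]
[[ 1.4  2.7]
 [-0.7 -1.6]
 [-0.7 -0.9]
 [-0.3 -0.9]
 [-0.5  0.6]
 [ 1.4  1.3]]
[[ 0.4215 -0.0165  0.2127]
 [ 0.4678 -0.029   0.2127]
 [ 0.4907  0.0792  0.188 ]
 [ 0.5177  0.0719  0.188 ]
 [ 0.4855  0.0599  0.15  ]
 [ 0.4982  0.1574  0.022 ]
 [ 0.4447 -0.0227  0.2127]]
```

Emit:
step_arm([
  {"translation":[0,0,0],"roll":-0.067},
  {"translation":[0,0,0],"roll":-0.067},
  {"translation":[0,-30,0],"roll":0},
  {"translation":[0,-30,0],"roll":0},
  {"translation":[0,0,0],"roll":0},
  {"translation":[0,0,0],"roll":0},
  {"translation":[0,0,0],"roll":0},
])

```text
time: 4.87
tool_pos: [0.3839, 0.0563, 0.3325]
tool_rot: [3.141, -0.002, -0.264]
contact_force: [-0.1, -0.8, -1.0]
opening: 0.0303
grip_force: 0.0
```

Run:
```python
from cell import *
import cv2,json,numpy as np
from fit import *
s=observe();print(s["tool_pos"],s["tool_rot"],s["opening"],s["time"])
c=get_calibration("wrist"); json.dump({k:v.tolist() for k,v in c.items()},open("w3.json","w"))
im=read_camera("wrist")[:,:,::-1];cv2.imwrite("pics/w3full.png",im)
m=cv2.resize(im[:230,150:550],None,fx=2,fy=2,interpolation=cv2.INTER_CUBIC)
for u in (proj(pts(np.load("fit.npy")),c)-[150,0])*2: cv2.drawMarker(m,tuple(int(v) for v in u.round()),(0,0,255),0,9,1)
cv2.imwrite("pics/w3.png",m)
for n in ["handle"]:
        r=search_frame("wrist",n);print(n,[(x["at"],x["confidence"]) for x in r[:2]])
```

```text
[0.38386978 0.05627721 0.33254656] [ 3.14141231e+00 -1.69866633e-03 -2.64107384e-01] 0.030307788752500234 4.8667
handle [([0.4423, -0.0239, 0.2207], 0.74)]
```

View pics/w3.png

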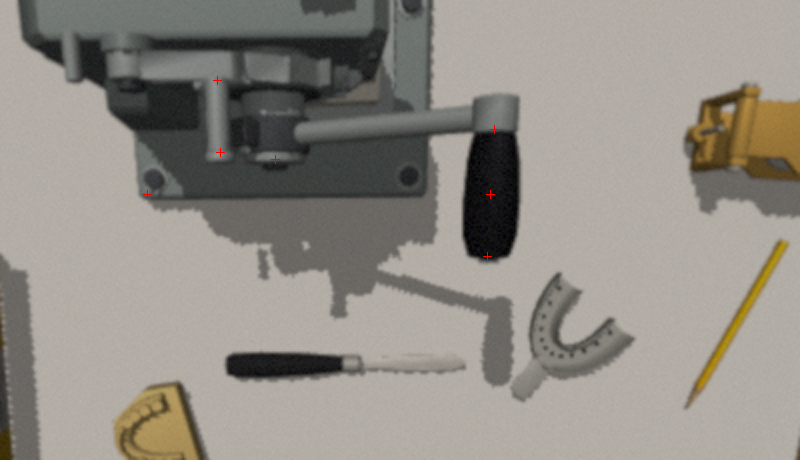

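The overlay lands on the pin (218,80–155), the hub (275,158) and the handle (489,130–256), so the fit is good. TCP in the press frame is now about (-149,-30,332). I'll go to the pin.

Emit:
step_arm([
  {"translation":[37,-17,20],"roll":0},
  {"translation":[37,-17,20],"roll":0},
  {"translation":[37,-16,20],"roll":0},
  {"translation":[0,0,35],"roll":0},
  {"translation":[0,0,35],"roll":0},
  {"translation":[0,0,0],"roll":0},
  {"translation":[0,0,0],"roll":0},
  {"translation":[0,0,0],"roll":0},
])

```text
time: 5.63
tool_pos: [0.4952, 0.0739, 0.2086]
tool_rot: [-3.141, -0.003, -0.265]
contact_force: [-0.0, -0.5, 0.2]
opening: 0.03
grip_force: 0.0
```

```bash
cat > st.py <<'E'
from cell import *
import numpy as np
p=np.load("fit.npy");s=observe();c,n=np.cos(p[2]),np.sin(p[2])
R=np.array([[c,n,0],[-n,c,0],[0,0,1]])
print("t",s["time"],"press-frame TCP mm",((s["tool_pos"]-[p[0],p[1],0])@R.T*1000).round(1),"F",(R@s["contact_force"]).round(1),"rot",s["tool_rot"].round(3),"op",round(s["opening"],4),"g",s["grip_force"])
E
python3 st.py
python3 - <<'E'
from cell import *
import cv2,json
from fit import *
c=get_calibration("wrist");im=read_camera("wrist")[:,:,::-1]
m=np.ascontiguousarray(im)
for u in proj(pts(np.load("fit.npy")),c):
    if abs(u).max()<2000: cv2.drawMarker(m,tuple(int(v) for v in u.round()),(0,0,255),0,9,1)
cv2.imwrite("pics/w4.png",m)
E
```

```text
t 5.6333 press-frame TCP mm [-46.2  16.  208.6] F [ 0.1 -0.5  0.2] rot [-3.141e+00 -3.000e-03 -2.650e-01] op 0.03 g 0.0
```

View pics/w4.png

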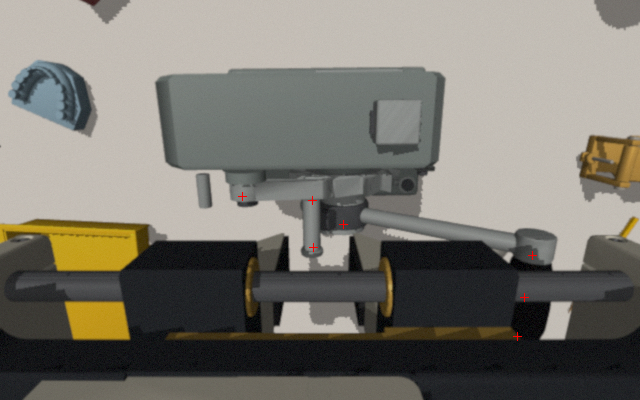

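Pin (312,200–253) lies between the fingers, with the end disc at the marker. I'll shift 8 mm forward and 4 mm left, then descend and close.

Emit:
step_arm([
  {"translation":[8,-4,0],"roll":0},
  {"translation":[0,0,16],"roll":0},
  {"translation":[0,0,16],"roll":0},
  {"translation":[0,0,0],"roll":0},
  {"translation":[0,0,0],"roll":0},
])

```text
time: 6.1
tool_pos: [0.5036, 0.0763, 0.1755]
tool_rot: [-3.141, -0.001, -0.264]
contact_force: [0.7, 0.6, -0.2]
opening: 0.0301
grip_force: 0.0
```

```bash
python3 st.py
```

```text
t 6.1 press-frame TCP mm [-38.8  20.5 175.5] F [ 0.5  0.7 -0.2] rot [-3.141e+00 -1.000e-03 -2.640e-01] op 0.0301 g 0.0
```

Emit:
step_arm([
  {"translation":[0,0,0],"roll":0},
  {"translation":[0,0,0],"roll":0},
  {"translation":[0,0,0],"roll":0},
  {"translation":[0,0,0],"roll":0},
  {"translation":[0,0,0],"roll":0},
  {"translation":[0,0,0],"roll":0},
], fingers=0.0, grip_force=6)

```text
time: 6.6
tool_pos: [0.5033, 0.076, 0.175]
tool_rot: [3.142, -0.001, -0.264]
contact_force: [-0.4, -1.4, 3.7]
opening: 0.0096
grip_force: 6.0
```

```bash
python3 st.py
```

```text
t 6.6 press-frame TCP mm [-39.   20.2 175. ] F [-0.  -1.4  3.7] rot [ 3.142e+00 -1.000e-03 -2.640e-01] op 0.0096 g 5.996636599302292
```

Emit:
step_arm([
  {"translation":[0,0,-1],"roll":0},
  {"translation":[0,0,-1],"roll":0},
  {"translation":[0,0,0],"roll":0},
])

```text
time: 6.85
tool_pos: [0.5033, 0.0762, 0.1765]
tool_rot: [-3.142, -0.001, -0.264]
contact_force: [2.3, -0.5, -1.6]
opening: 0.0093
grip_force: 6.0
```

Emit:
step_arm([
  {"translation":[0,0,-1],"roll":0},
  {"translation":[0,0,-1],"roll":0},
  {"translation":[0,0,0],"roll":0},
])

```text
time: 7.1
tool_pos: [0.5027, 0.0764, 0.178]
tool_rot: [3.142, 0.001, -0.264]
contact_force: [1.7, -0.1, -4.7]
opening: 0.01
grip_force: 6.0
```

Emit:
step_arm([
  {"translation":[0,0,-1.5],"roll":0},
  {"translation":[0,0,-1.5],"roll":0},
  {"translation":[0,0,0],"roll":0},
])

```text
time: 7.35
tool_pos: [0.5022, 0.0765, 0.1812]
tool_rot: [3.141, 0.002, -0.264]
contact_force: [-0.2, 1.3, -5.1]
opening: 0.0094
grip_force: 6.0
```

```bash
python3 st.py
python3 - <<'E'
from cell import *
import cv2
im=read_camera("wrist")[:,:,::-1]
a=cv2.imread("pics/w4.png")
m=cv2.resize(im[130:290,200:460],None,fx=3,fy=3,interpolation=cv2.INTER_CUBIC)
cv2.imwrite("pics/w5.png",m)
E
```

```text
t 7.35 press-frame TCP mm [-40.1  20.4 181.2] F [-0.5  1.2 -5.1] rot [ 3.141e+00  2.000e-03 -2.640e-01] op 0.0094 g 5.999205708503723
```

View pics/w5.png

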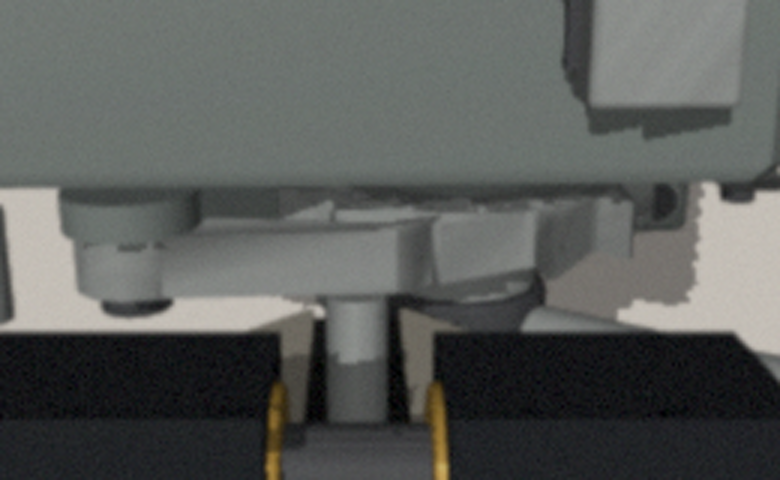

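Emit:
step_arm([
  {"translation":[0,0,1.5],"roll":0},
  {"translation":[0,0,1.5],"roll":0},
  {"translation":[0,0,0],"roll":0},
])

```text
time: 7.65
tool_pos: [0.5026, 0.0761, 0.1788]
tool_rot: [3.141, 0.0, -0.264]
contact_force: [-4.7, 0.5, 2.4]
opening: 0.0096
grip_force: 6.0
```

The force reversed, so the pads were slipping and the pawl is tight. I'll release and go to the handle to ease it down.

Emit:
step_arm([
  {"translation":[0,0,0],"roll":0},
  {"translation":[0,0,0],"roll":0},
  {"translation":[0,0,0],"roll":0},
  {"translation":[0,0,-25],"roll":0},
  {"translation":[0,0,-38],"roll":0},
  {"translation":[0,0,0],"roll":0},
], fingers=0.33)

```text
time: 8.15
tool_pos: [0.5063, 0.0763, 0.2478]
tool_rot: [-3.139, -0.011, -0.264]
contact_force: [1.1, 0.9, 1.0]
opening: 0.0301
grip_force: 0.0
```

Emit:
step_arm([
  {"translation":[-10,38,0],"roll":0},
  {"translation":[-10,38,0],"roll":0},
  {"translation":[-10,38,0],"roll":0},
  {"translation":[0,0,0],"roll":0},
  {"translation":[0,0,0],"roll":0},
  {"translation":[0,0,0],"roll":0},
], fingers=0)

```text
time: 8.65
tool_pos: [0.4448, -0.026, 0.2418]
tool_rot: [-3.141, -0.002, -0.265]
contact_force: [-1.0, 0.2, -1.0]
opening: 0.001
grip_force: 0.0
```

```bash
python3 st.py
```

```text
t 8.65 press-frame TCP mm [-69.  -93.5 241.8] F [-1. -0. -1.] rot [-3.141e+00 -2.000e-03 -2.650e-01] op 0.001 g 0.0
```

Emit:
step_arm([
  {"translation":[0,-3,6],"roll":0},
  {"translation":[0,0,5],"roll":0},
  {"translation":[0,0,2],"roll":0},
  {"translation":[0,0,0],"roll":0},
  {"translation":[0,0,0],"roll":0},
])

```text
time: 9.07
tool_pos: [0.445, -0.0226, 0.2281]
tool_rot: [3.141, 0.001, -0.263]
contact_force: [-0.0, 0.3, -0.9]
opening: 0.0001
grip_force: 0.0
```

Emit:
step_arm([
  {"translation":[0,0,1],"roll":0},
  {"translation":[0,0,1],"roll":0},
  {"translation":[0,0,0],"roll":0},
])

```text
time: 9.32
tool_pos: [0.445, -0.023, 0.2264]
tool_rot: [3.142, 0.0, -0.264]
contact_force: [-0.3, -0.6, 0.9]
opening: 0.0007
grip_force: 0.0
```

Emit:
step_arm([
  {"translation":[0,0,1],"roll":0},
  {"translation":[0,0,1],"roll":0},
  {"translation":[0,0,0],"roll":0},
])

```text
time: 9.57
tool_pos: [0.4449, -0.0231, 0.2243]
tool_rot: [3.142, 0.0, -0.264]
contact_force: [0.1, 0.5, -0.2]
opening: 0.0004
grip_force: 0.0
```

Emit:
step_arm([
  {"translation":[0,0,1],"roll":0},
  {"translation":[0,0,0],"roll":0},
])

```text
time: 9.73
tool_pos: [0.4451, -0.0231, 0.2235]
tool_rot: [3.142, -0.0, -0.264]
contact_force: [0.6, -0.5, 0.6]
opening: 0.0004
grip_force: 0.4
```

Emit:
step_arm([
  {"translation":[0,0,1],"roll":0},
  {"translation":[0,0,0],"roll":0},
])

```text
time: 9.9
tool_pos: [0.4451, -0.0232, 0.2231]
tool_rot: [3.141, -0.001, -0.264]
contact_force: [-2.8, 0.1, 5.4]
opening: 0.0004
grip_force: 2.9
```

Emit:
step_arm([
  {"translation":[0,0,1],"roll":0},
  {"translation":[0,0,0],"roll":0},
])

```text
time: 10.07
tool_pos: [0.4451, -0.0232, 0.2224]
tool_rot: [3.141, -0.001, -0.264]
contact_force: [-2.4, 0.2, 8.0]
opening: 0.0004
grip_force: 4.3
```

Emit:
step_arm([
  {"translation":[0,0,0.7],"roll":0},
  {"translation":[0,0,0],"roll":0},
  {"translation":[0,0,0],"roll":0},
])

```text
time: 10.32
tool_pos: [0.4451, -0.0232, 0.2218]
tool_rot: [3.141, -0.001, -0.264]
contact_force: [-3.6, 0.1, 10.5]
opening: 0.0007
grip_force: 4.8
```

Emit:
step_arm([
  {"translation":[0,0,0.7],"roll":0},
  {"translation":[0,0,0],"roll":0},
  {"translation":[0,0,0],"roll":0},
])

```text
time: 10.57
tool_pos: [0.4451, -0.0232, 0.2212]
tool_rot: [3.141, -0.001, -0.264]
contact_force: [-3.2, 0.2, 9.9]
opening: 0.0005
grip_force: 5.1
```

Emit:
step_arm([
  {"translation":[0,0,0.6],"roll":0},
  {"translation":[0,0,0],"roll":0},
  {"translation":[0,0,0],"roll":0},
])

```text
time: 10.82
tool_pos: [0.4451, -0.0232, 0.2207]
tool_rot: [3.141, -0.002, -0.264]
contact_force: [-3.1, 0.3, 10.8]
opening: 0.0004
grip_force: 5.3
```

Emit:
step_arm([
  {"translation":[0,0,-1],"roll":0},
  {"translation":[0,0,0],"roll":0},
])

```text
time: 10.98
tool_pos: [0.4452, -0.0231, 0.2209]
tool_rot: [3.141, -0.001, -0.264]
contact_force: [-1.7, -1.0, 5.0]
opening: 0.0007
grip_force: 2.7
```

Emit:
step_arm([
  {"translation":[0,0,-0.6],"roll":0},
  {"translation":[0,0,0],"roll":0},
])

```text
time: 11.15
tool_pos: [0.4451, -0.0231, 0.2211]
tool_rot: [3.142, -0.0, -0.264]
contact_force: [-0.3, 1.1, 2.0]
opening: 0.0006
grip_force: 1.5
```

Emit:
step_arm([
  {"translation":[0,0,-25],"roll":0},
  {"translation":[7.5,-27.7,0],"roll":0},
  {"translation":[7.5,-27.7,0],"roll":0},
  {"translation":[7.5,-27.7,0],"roll":0},
  {"translation":[7.5,-27.7,0],"roll":0},
  {"translation":[0,0,0],"roll":0},
  {"translation":[0,0,0],"roll":0},
], fingers=0.33)

```text
time: 11.73
tool_pos: [0.5028, 0.0769, 0.2452]
tool_rot: [3.141, 0.001, -0.262]
contact_force: [0.7, -0.0, 0.4]
opening: 0.0304
grip_force: 0.0
```

```bash
python3 st.py
```

```text
t 11.7333 press-frame TCP mm [-39.6  20.9 245.2] F [0.7 0.2 0.4] rot [ 3.141e+00  1.000e-03 -2.620e-01] op 0.0304 g 0.0
```

Emit:
step_arm([
  {"translation":[0,0,30],"roll":0},
  {"translation":[0,0,25],"roll":0},
  {"translation":[0,0,15],"roll":0},
  {"translation":[0,0,0],"roll":0},
  {"translation":[0,0,0],"roll":0},
])

```text
time: 12.15
tool_pos: [0.5022, 0.0752, 0.1758]
tool_rot: [3.141, 0.002, -0.265]
contact_force: [0.3, 0.4, -0.4]
opening: 0.0301
grip_force: 0.0
```

Emit:
step_arm([
  {"translation":[0,0,0],"roll":0},
  {"translation":[0,0,0],"roll":0},
  {"translation":[0,0,0],"roll":0},
  {"translation":[0,0,0],"roll":0},
  {"translation":[0,0,0],"roll":0},
  {"translation":[0,0,-1.5],"roll":0},
  {"translation":[0,0,-1.5],"roll":0},
  {"translation":[0,0,-1.5],"roll":0},
  {"translation":[0,0,0],"roll":0},
  {"translation":[0,0,0],"roll":0},
], fingers=0)

```text
time: 12.98
tool_pos: [0.5032, 0.0764, 0.1806]
tool_rot: [-3.141, -0.0, -0.264]
contact_force: [3.0, 3.3, -2.1]
opening: 0.0093
grip_force: 6.0
```

Emit:
step_arm([
  {"translation":[0,0,1.5],"roll":0},
  {"translation":[0,0,0],"roll":0},
])

```text
time: 13.15
tool_pos: [0.5031, 0.0761, 0.179]
tool_rot: [-3.141, -0.0, -0.264]
contact_force: [2.8, 2.2, -1.1]
opening: 0.0094
grip_force: 6.0
```

Emit:
step_arm([
  {"translation":[0,-0.3,-2],"roll":0},
  {"translation":[0,-0.4,-2],"roll":0},
  {"translation":[0,-0.5,-2],"roll":0},
  {"translation":[0,0,0],"roll":0},
])

```text
time: 13.48
tool_pos: [0.5022, 0.0768, 0.1847]
tool_rot: [3.14, 0.002, -0.264]
contact_force: [-0.6, -1.3, -2.6]
opening: 0.0098
grip_force: 6.0
```

Emit:
step_arm([
  {"translation":[0,0,2],"roll":0},
  {"translation":[0,0,0],"roll":0},
])

```text
time: 13.65
tool_pos: [0.5023, 0.0765, 0.1828]
tool_rot: [3.14, 0.002, -0.264]
contact_force: [-4.0, -3.8, 1.0]
opening: 0.0095
grip_force: 6.0
```

Emit:
step_arm([
  {"translation":[0,-0.5,-2],"roll":0},
  {"translation":[0,-0.5,-2],"roll":0},
  {"translation":[0,-0.7,-2],"roll":0},
  {"translation":[0,-0.7,-2],"roll":0},
  {"translation":[0,0,0],"roll":0},
])

```text
time: 14.07
tool_pos: [0.5027, 0.0774, 0.191]
tool_rot: [3.137, 0.002, -0.264]
contact_force: [-6.8, -10.7, 3.1]
opening: 0.0098
grip_force: 6.0
```

```bash
python3 st.py
python3 - <<'E'
from cell import *
import cv2
im=read_camera("wrist")[:,:,::-1]
m=cv2.resize(im[130:290,200:460],None,fx=3,fy=3,interpolation=cv2.INTER_CUBIC)
cv2.imwrite("pics/w6.png",m)
E
```

```text
t 14.0667 press-frame TCP mm [-39.9  21.4 191. ] F [ -3.8 -12.1   3.1] rot [ 3.137e+00  2.000e-03 -2.640e-01] op 0.0098 g 5.9962513111531734
```

View pics/w6.png

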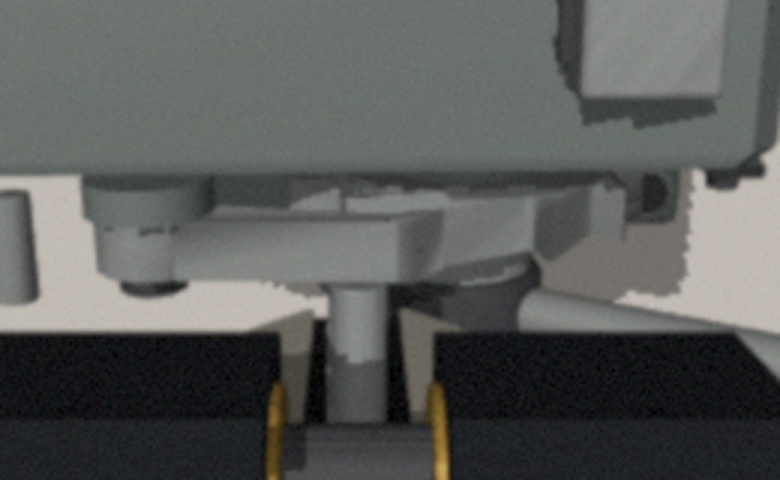

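The pawl still sits in the tooth: its position against the pivot and tooth hasn't changed from the previous picture, and the pads slid. I'll ease the lever a little more.

Emit:
step_arm([
  {"translation":[0,0,0],"roll":0},
  {"translation":[0,0,0],"roll":0},
  {"translation":[0,0,0],"roll":0},
  {"translation":[0,0,-25],"roll":0},
  {"translation":[0,0,-30],"roll":0},
  {"translation":[0,0,0],"roll":0},
], fingers=0.33)

```text
time: 14.62
tool_pos: [0.5067, 0.08, 0.2515]
tool_rot: [-3.138, -0.01, -0.264]
contact_force: [1.1, 1.2, 1.2]
opening: 0.0305
grip_force: 0.0
```

Emit:
step_arm([
  {"translation":[-7.5,28,0],"roll":0},
  {"translation":[-7.5,28,0],"roll":0},
  {"translation":[-7.5,28,0],"roll":0},
  {"translation":[-7.5,28,0],"roll":0},
  {"translation":[0,0,8],"roll":0},
  {"translation":[0,0,0],"roll":0},
  {"translation":[0,0,0],"roll":0},
], fingers=0)

```text
time: 15.2
tool_pos: [0.4459, -0.0204, 0.238]
tool_rot: [-3.141, -0.0, -0.265]
contact_force: [0.2, -0.5, 0.4]
opening: 0.0006
grip_force: 0.0
```

```bash
python3 st.py
```

```text
t 15.2 press-frame TCP mm [-69.4 -87.8 238. ] F [ 0.4 -0.4  0.4] rot [-3.141 -0.    -0.265] op 0.0006 g 0.0
```

Emit:
step_arm([
  {"translation":[0,2.6,7],"roll":0},
  {"translation":[0,0,7],"roll":0},
  {"translation":[0,0,1.5],"roll":0},
  {"translation":[0,0,1],"roll":0},
  {"translation":[0,0,1],"roll":0},
  {"translation":[0,0,0],"roll":0},
  {"translation":[0,0,0],"roll":0},
])

```text
time: 15.78
tool_pos: [0.4448, -0.0228, 0.221]
tool_rot: [-3.141, 0.0, -0.264]
contact_force: [-2.7, 1.8, 5.2]
opening: 0.0004
grip_force: 2.6
```

Emit:
step_arm([
  {"translation":[0,0,1],"roll":0},
  {"translation":[0,0,0.7],"roll":0},
  {"translation":[0,0,0],"roll":0},
  {"translation":[0,0,0],"roll":0},
])

```text
time: 16.12
tool_pos: [0.4448, -0.023, 0.2198]
tool_rot: [3.141, -0.0, -0.264]
contact_force: [-4.6, 1.5, 10.2]
opening: 0.0005
grip_force: 4.9
```

Emit:
step_arm([
  {"translation":[0,0,0.8],"roll":0},
  {"translation":[0,0,0],"roll":0},
  {"translation":[0,0,0],"roll":0},
])

```text
time: 16.37
tool_pos: [0.4448, -0.0229, 0.2191]
tool_rot: [3.142, -0.0, -0.264]
contact_force: [-4.6, 1.4, 11.2]
opening: 0.0003
grip_force: 5.2
```

Emit:
step_arm([
  {"translation":[0,0,-1.0],"roll":0},
  {"translation":[0,0,-0.6],"roll":0},
  {"translation":[0,0,0],"roll":0},
])

```text
time: 16.62
tool_pos: [0.4452, -0.0232, 0.2197]
tool_rot: [3.142, -0.001, -0.264]
contact_force: [-0.2, -0.3, -0.6]
opening: 0.0003
grip_force: 0.0
```

Emit:
step_arm([
  {"translation":[0,0,-27],"roll":0},
  {"translation":[7.5,-27.7,0],"roll":0},
  {"translation":[7.5,-27.7,0],"roll":0},
  {"translation":[7.5,-27.7,0],"roll":0},
  {"translation":[7.5,-27.7,0],"roll":0},
  {"translation":[0,0,0],"roll":0},
  {"translation":[0,0,0],"roll":0},
  {"translation":[0,0,30],"roll":0},
  {"translation":[0,0,25],"roll":0},
  {"translation":[0,0,15],"roll":0},
  {"translation":[0,0,0],"roll":0},
  {"translation":[0,0,0],"roll":0},
], fingers=0.33)

```text
time: 17.62
tool_pos: [0.5023, 0.075, 0.1764]
tool_rot: [3.141, 0.002, -0.265]
contact_force: [1.0, 0.4, 0.3]
opening: 0.0302
grip_force: 0.0
```

```bash
python3 st.py
```

```text
t 17.6167 press-frame TCP mm [-39.7  18.9 176.4] F [0.8 0.7 0.3] rot [ 3.141e+00  2.000e-03 -2.650e-01] op 0.0302 g 0.0
```

Emit:
step_arm([
  {"translation":[0,0,0],"roll":0},
  {"translation":[0,0,0],"roll":0},
  {"translation":[0,0,0],"roll":0},
  {"translation":[0,0,0],"roll":0},
  {"translation":[0,0,0],"roll":0},
], fingers=0, grip_force=10)

```text
time: 18.03
tool_pos: [0.5035, 0.0764, 0.1773]
tool_rot: [-3.14, -0.002, -0.264]
contact_force: [1.8, 3.0, -1.5]
opening: 0.0093
grip_force: 10.0
```

Emit:
step_arm([
  {"translation":[0,0,-1.5],"roll":0},
  {"translation":[0,0,-1.5],"roll":0},
  {"translation":[0,0,-1.5],"roll":0},
  {"translation":[0,0,0],"roll":0},
  {"translation":[0,0,0],"roll":0},
])

```text
time: 18.45
tool_pos: [0.5037, 0.0774, 0.1813]
tool_rot: [-3.138, -0.002, -0.264]
contact_force: [5.4, 8.3, -3.9]
opening: 0.0097
grip_force: 10.0
```

Emit:
step_arm([
  {"translation":[0,0,1.5],"roll":0},
  {"translation":[0,0,0],"roll":0},
])

```text
time: 18.62
tool_pos: [0.5037, 0.077, 0.1798]
tool_rot: [-3.139, -0.002, -0.264]
contact_force: [4.4, 6.0, -1.8]
opening: 0.0095
grip_force: 10.0
```

Emit:
step_arm([
  {"translation":[0,-1.5,-2],"roll":0},
  {"translation":[0,-0.6,-2],"roll":0},
  {"translation":[0,-0.7,-2],"roll":0},
  {"translation":[0,-0.8,-2],"roll":0},
  {"translation":[0,0,0],"roll":0},
])

```text
time: 19.03
tool_pos: [0.5043, 0.0799, 0.188]
tool_rot: [-3.14, -0.001, -0.264]
contact_force: [3.0, 4.8, -4.4]
opening: 0.0094
grip_force: 10.0
```

```bash
python3 st.py
```

```text
t 19.0333 press-frame TCP mm [-39.   24.3 188. ] F [ 1.7  5.4 -4.4] rot [-3.14e+00 -1.00e-03 -2.64e-01] op 0.0094 g 10.005426406860352
```

The pin now follows its arc (TCP moved 4 mm left with the lift), so the pawl has let go. I'll throw it over.

Emit:
step_arm([
  {"translation":[0,-2.4,-4.4],"roll":0},
  {"translation":[0,-2.8,-3.9],"roll":0},
  {"translation":[0,-3.3,-3.4],"roll":0},
  {"translation":[0,-3.6,-3],"roll":0},
  {"translation":[0,-4.1,-2.4],"roll":0},
  {"translation":[0,-4.3,-1.9],"roll":0},
  {"translation":[0,0,0],"roll":0},
])

```text
time: 19.62
tool_pos: [0.5093, 0.0994, 0.2075]
tool_rot: [3.141, -0.001, -0.264]
contact_force: [-0.7, -3.6, 4.1]
opening: 0.0092
grip_force: 10.0
```

```bash
python3 st.py
```

```text
t 19.6167 press-frame TCP mm [-39.3  44.4 207.5] F [ 0.2 -3.7  4.1] rot [ 3.141e+00 -1.000e-03 -2.640e-01] op 0.0092 g 9.998538047075272
```

Emit:
step_arm([
  {"translation":[0,-4.6,-1.2],"roll":0},
  {"translation":[0,-4.6,-0.9],"roll":0},
  {"translation":[0,-4.7,0],"roll":0},
  {"translation":[0,-4.7,0.5],"roll":0},
  {"translation":[0,-4.6,1.2],"roll":0},
  {"translation":[0,-4.4,1.8],"roll":0},
  {"translation":[0,-4.1,2.3],"roll":0},
  {"translation":[0,-3.9,2.8],"roll":0},
  {"translation":[0,0,0],"roll":0},
])

```text
time: 20.37
tool_pos: [0.5185, 0.1344, 0.1994]
tool_rot: [-3.141, 0.001, -0.264]
contact_force: [0.1, 0.1, 0.4]
opening: 0.0092
grip_force: 10.0
```

```bash
python3 st.py
```

```text
t 20.3667 press-frame TCP mm [-39.4  80.5 199.4] F [0.  0.2 0.4] rot [-3.141e+00  1.000e-03 -2.640e-01] op 0.0092 g 9.995474517345428
```

Emit:
step_arm([
  {"translation":[0,0,0],"roll":0},
  {"translation":[0,0,0],"roll":0},
  {"translation":[0,0,0],"roll":0},
  {"translation":[0,0,0],"roll":0},
  {"translation":[0,0,-20],"roll":0},
  {"translation":[0,0,-30],"roll":0},
  {"translation":[0,0,-15],"roll":0},
  {"translation":[-10,30,0],"roll":0},
  {"translation":[-10,30,0],"roll":0},
  {"translation":[-10,30,0],"roll":0},
  {"translation":[0,28,0],"roll":0},
  {"translation":[0,28,0],"roll":0},
  {"translation":[0,28,0],"roll":0},
  {"translation":[0,0,0],"roll":0},
  {"translation":[0,0,0],"roll":0},
], fingers=0.42)

```text
time: 21.62
tool_pos: [0.4438, -0.0276, 0.2654]
tool_rot: [-3.141, -0.001, -0.267]
contact_force: [-0.0, -0.5, -0.1]
opening: 0.0385
grip_force: 0.0
```

```bash
python3 st.py;  python3 - <<'E'
from cell import *
import cv2
im=read_camera("wrist")[:,:,::-1]
cv2.imwrite("pics/w7.png",im)
r=search_frame("wrist","handle");print(r[:1])
E
```

```text
t 21.6167 press-frame TCP mm [-69.5 -95.3 265.4] F [ 0.1 -0.5 -0.1] rot [-3.141e+00 -1.000e-03 -2.670e-01] op 0.0385 g 0.0
[{'at': [0.4458, -0.0298, 0.2148], 'confidence': 0.96}]
```

View pics/w7.png

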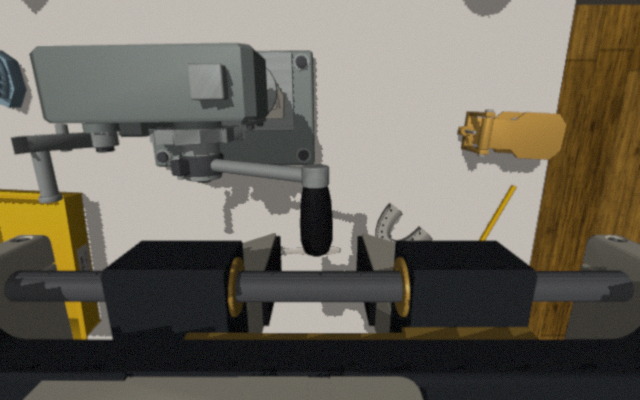

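The pawl lies thrown over to the left on its rest peg (15–90,140), with its pin at (45,175). The handle (317,215) is centred between the fingers. Descending.

Emit:
step_arm([
  {"translation":[0,-2,25],"roll":0},
  {"translation":[0,0,25],"roll":0},
  {"translation":[0,0,15],"roll":0},
  {"translation":[0,0,8],"roll":0},
  {"translation":[0,0,0],"roll":0},
  {"translation":[0,0,0],"roll":0},
])

```text
time: 22.22
tool_pos: [0.445, -0.0241, 0.1925]
tool_rot: [-3.142, -0.0, -0.263]
contact_force: [0.5, -0.1, 0.1]
opening: 0.0382
grip_force: 0.0
```

Emit:
step_arm([
  {"translation":[0,0,0],"roll":0},
  {"translation":[0,0,0],"roll":0},
  {"translation":[0,0,0],"roll":0},
  {"translation":[0,0,0],"roll":0},
  {"translation":[0,0,0],"roll":0},
], fingers=0, grip_force=15)

```text
time: 22.63
tool_pos: [0.4447, -0.0255, 0.1928]
tool_rot: [3.14, -0.001, -0.264]
contact_force: [-2.1, -3.8, 4.4]
opening: 0.022
grip_force: 15.0
```

```bash
python3 st.py
python3 - <<'E'
import numpy as np
a=np.radians(np.arange(32,124,4));y=-110*np.cos(a);z=110*np.sin(a)
for i in range(len(a)-1): print(round(np.degrees(a[i])),round(y[i+1]-y[i],1),round(z[i+1]-z[i],1),end=' | ')
E
```

```text
t 22.6333 press-frame TCP mm [-69.2 -93.  192.8] F [-1.1 -4.3  4.4] rot [ 3.14e+00 -1.00e-03 -2.64e-01] op 0.022 g 15.00535637140274
32 4.3 6.4 | 36 4.7 6.1 | 40 5.1 5.7 | 44 5.5 5.3 | 48 5.9 4.9 | 52 6.2 4.5 | 56 6.5 4.1 | 60 6.8 3.6 | 64 7.0 3.1 | 68 7.2 2.6 | 72 7.4 2.1 | 76 7.5 1.6 | 80 7.6 1.1 | 84 7.7 0.5 | 88 7.7 0.0 | 92 7.7 -0.5 | 96 7.6 -1.1 | 100 7.5 -1.6 | 104 7.4 -2.1 | 108 7.2 -2.6 | 112 7.0 -3.1 | 116 6.8 -3.6 |
```

Emit:
step_arm([
  {"translation":[0,-2.1,-3.2],"roll":0},
  {"translation":[0,-2.2,-3.2],"roll":0},
  {"translation":[0,-4.7,-6.1],"roll":0},
  {"translation":[0,-5.1,-5.7],"roll":0},
  {"translation":[0,-5.5,-5.3],"roll":0},
  {"translation":[0,0,0],"roll":0},
], grip_force=20)

```text
time: 23.13
tool_pos: [0.4497, -0.0064, 0.2162]
tool_rot: [3.14, -0.0, -0.264]
contact_force: [-1.4, -5.0, 2.6]
opening: 0.022
grip_force: 20.0
```

```bash
python3 st.py
```

```text
t 23.1333 press-frame TCP mm [-69.4 -73.3 216.2] F [-0.1 -5.2  2.6] rot [ 3.14  -0.    -0.264] op 0.022 g 20.00286877155304
```

Emit:
step_arm([
  {"translation":[0,-5.9,-4.9],"roll":0},
  {"translation":[0,-6.2,-4.5],"roll":0},
  {"translation":[0,-6.5,-4.1],"roll":0},
  {"translation":[0,-6.8,-3.6],"roll":0},
  {"translation":[0,-7,-3.1],"roll":0},
  {"translation":[0,-7.2,-2.6],"roll":0},
  {"translation":[0,-7.4,-2.1],"roll":0},
  {"translation":[0,-7.5,-1.6],"roll":0},
  {"translation":[0,-7.6,-1.1],"roll":0},
  {"translation":[0,0,0],"roll":0},
])

```text
time: 23.97
tool_pos: [0.4656, 0.054, 0.2438]
tool_rot: [3.14, 0.0, -0.264]
contact_force: [-3.0, -2.6, 5.1]
opening: 0.0217
grip_force: 20.0
```

```bash
python3 st.py
```

```text
t 23.9667 press-frame TCP mm [-69.7 -10.8 243.8] F [-2.2 -3.3  5.1] rot [ 3.14   0.    -0.264] op 0.0217 g 20.00488042831421
```

Emit:
step_arm([
  {"translation":[0,-7.7,-0.5],"roll":0},
  {"translation":[0,-7.7,0],"roll":0},
  {"translation":[0,-7.7,0.5],"roll":0},
  {"translation":[0,-7.6,1.1],"roll":0},
  {"translation":[0,-7.5,1.6],"roll":0},
  {"translation":[0,-3.7,1],"roll":0},
  {"translation":[0,-3.7,1.1],"roll":0},
  {"translation":[0,0,0],"roll":0},
])

```text
time: 24.63
tool_pos: [0.4772, 0.0982, 0.2389]
tool_rot: [3.141, 0.001, -0.264]
contact_force: [-4.3, -2.6, 5.1]
opening: 0.0218
grip_force: 20.0
```

Emit:
step_arm([
  {"translation":[0,-1.8,0.6],"roll":0},
  {"translation":[0,-1.8,0.6],"roll":0},
  {"translation":[0,-1.8,0.7],"roll":0},
  {"translation":[0,0,0],"roll":0},
])

```text
time: 24.97
tool_pos: [0.4784, 0.103, 0.237]
tool_rot: [3.14, 0.001, -0.264]
contact_force: [-3.5, -4.3, 5.6]
opening: 0.0218
grip_force: 20.0
```

```bash
python3 st.py
```

```text
t 24.9667 press-frame TCP mm [-70.   39.8 237. ] F [-2.3 -5.   5.6] rot [ 3.14e+00  1.00e-03 -2.64e-01] op 0.0218 g 20.00252991914749
```

Emit:
step_arm([
  {"translation":[0,-1,0.4],"roll":0},
  {"translation":[0,-1,0.4],"roll":0},
  {"translation":[0,-1,0.4],"roll":0},
  {"translation":[0,0,0],"roll":0},
])

```text
time: 25.3
tool_pos: [0.4792, 0.1058, 0.2359]
tool_rot: [3.14, 0.001, -0.264]
contact_force: [-4.4, -4.3, 5.6]
opening: 0.0217
grip_force: 20.0
```

Emit:
step_arm([
  {"translation":[0,-1,0.4],"roll":0},
  {"translation":[0,-1,0.5],"roll":0},
  {"translation":[0,0,0],"roll":0},
])

```text
time: 25.55
tool_pos: [0.4797, 0.1077, 0.235]
tool_rot: [3.14, 0.001, -0.264]
contact_force: [-4.9, -4.1, 4.6]
opening: 0.0219
grip_force: 20.0
```

Emit:
step_arm([
  {"translation":[0,-1,0.5],"roll":0},
  {"translation":[0,-1,0.5],"roll":0},
  {"translation":[0,0,0],"roll":0},
])

```text
time: 25.8
tool_pos: [0.4802, 0.1097, 0.2341]
tool_rot: [3.14, 0.001, -0.264]
contact_force: [-5.0, -3.4, 7.0]
opening: 0.0215
grip_force: 20.0
```

Emit:
step_arm([
  {"translation":[0,-1,0.5],"roll":0},
  {"translation":[0,-0.8,0.4],"roll":0},
  {"translation":[0,0,0],"roll":0},
])

```text
time: 26.05
tool_pos: [0.4807, 0.1113, 0.2333]
tool_rot: [3.14, 0.001, -0.264]
contact_force: [-6.4, -5.2, 7.2]
opening: 0.022
grip_force: 20.0
```

Emit:
step_arm([
  {"translation":[0,-0.8,0.4],"roll":0},
  {"translation":[0,-0.8,0.4],"roll":0},
  {"translation":[0,0,0],"roll":0},
])

```text
time: 26.3
tool_pos: [0.4809, 0.1124, 0.2327]
tool_rot: [3.139, 0.001, -0.264]
contact_force: [-6.9, -7.4, 8.3]
opening: 0.0222
grip_force: 20.0
```

```bash
python3 st.py
```

```text
t 26.3 press-frame TCP mm [-70.   49.5 232.7] F [-4.8 -8.9  8.3] rot [ 3.139e+00  1.000e-03 -2.640e-01] op 0.0222 g 19.999016225337982
```

Emit:
step_arm([
  {"translation":[0,-0.8,0.4],"roll":0},
  {"translation":[0,-0.8,0.4],"roll":0},
  {"translation":[0,0,0],"roll":0},
  {"translation":[0,0,0],"roll":0},
])

```text
time: 26.63
tool_pos: [0.4812, 0.1134, 0.2321]
tool_rot: [3.138, 0.001, -0.265]
contact_force: [-7.3, -9.5, 11.8]
opening: 0.0217
grip_force: 20.0
```

```bash
python3 st.py
```

```text
t 26.6333 press-frame TCP mm [-70.   50.6 232.1] F [ -4.6 -11.1  11.8] rot [ 3.138e+00  1.000e-03 -2.650e-01] op 0.0217 g 19.99869793653488
```

The tangential force has doubled, the motion has stalled at about 117°, and that matches the expected angle: the ram is on its stop. Relax slightly, release and withdraw.

Emit:
step_arm([
  {"translation":[0,0.8,-0.4],"roll":0},
  {"translation":[0,0,0],"roll":0},
])

```text
time: 26.8
tool_pos: [0.4812, 0.1133, 0.2322]
tool_rot: [3.14, 0.001, -0.265]
contact_force: [-5.6, -6.0, 9.2]
opening: 0.0217
grip_force: 20.0
```

Emit:
step_arm([
  {"translation":[0,0,0],"roll":0},
  {"translation":[0,0,0],"roll":0},
  {"translation":[0,0,0],"roll":0},
  {"translation":[0,0,0],"roll":0},
  {"translation":[0,0,-15],"roll":0},
  {"translation":[0,0,-30],"roll":0},
  {"translation":[0,0,-30],"roll":0},
  {"translation":[-30,15,0],"roll":0},
  {"translation":[-30,15,0],"roll":0},
  {"translation":[0,15,0],"roll":0},
  {"translation":[0,0,0],"roll":0},
  {"translation":[0,0,0],"roll":0},
], fingers=0.42)

```text
time: 27.8
tool_pos: [0.4127, 0.0864, 0.3067]
tool_rot: [-3.141, -0.001, -0.265]
contact_force: [-0.1, -0.2, -0.9]
opening: 0.0388
grip_force: 0.0
```

```bash
python3 st.py;  python3 - <<'E'
from cell import *
import cv2
from fit import *
c=get_calibration("wrist");im=read_camera("wrist")[:,:,::-1].copy()
p=np.load("fit.npy");
for d in (112,114,116,118):
    p[3]=np.pi-np.radians(180-d); 
    u=proj(pts(p)[[0,1]],c)
    for v in u: cv2.drawMarker(im,tuple(int(k) for k in v.round()),(0,0,255),0,5,1)
cv2.imwrite("pics/w8.png",im)
for cam in("wrist","top"):
  if cam=="top": read_camera("top")
  for n in("handle","ram","cast"): print(cam,n,search_frame(cam,n)[:1])
E
```

```text
t 27.8 press-frame TCP mm [-129.1    6.8  306.7] F [-0.1 -0.2 -0.9] rot [-3.141e+00 -1.000e-03 -2.650e-01] op 0.0388 g 0.0
wrist handle [{'at': [0.4815, 0.1111, 0.2545], 'confidence': 0.63}]
wrist ram [{'at': [0.5367, 0.0264, 0.2072], 'confidence': 0.78}]
wrist cast [{'at': [0.5209, -0.0044, 0.0363], 'confidence': 0.42}]
top handle []
top ram [{'at': [0.5435, 0.0149, 0.2161], 'confidence': 0.56}]
top cast [{'at': [0.5184, 0.0016, 0.0414], 'confidence': 0.45}]
```

View pics/w8.png

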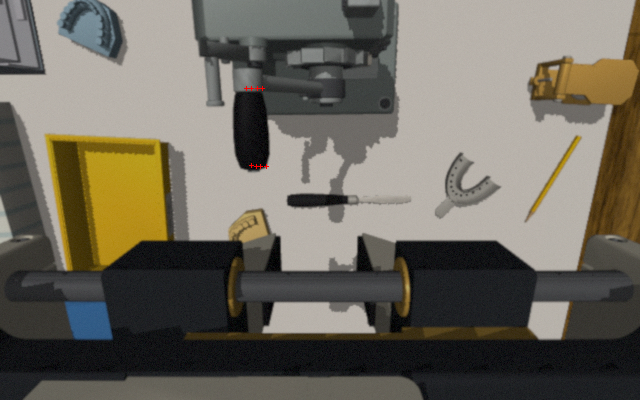

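The lever stands at about 117° (handle 233–270, 90–170), the pawl is on its rest with its pin at (213,85), and the detected ram top rose by about 10–20 mm. That matches the expected 16.8 mm. Handing in.

```bash
python3 -c "
from cell import *
print(hand_in())"
```

```text
the job is handed in; nothing more can be done
None
```

The press is open and handed in at about 28 s: the lever was eased about 2.4° to free the tight pawl, the pawl thrown onto its rest, the ram wound gently up to its stop (judged from lever force and angle), and the cast left standing.

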